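Fit the sharpening lap onto the hone's drive pins and bring the hand rest over it

TASK

Make the graver hone ready for work: take the large lap with the four drive holes by its hub, lower it over the hone's spindle and, with only light pressure, turn it until all four drive pins find its holes and it slides fully home, flat on the drive plate. Then swing the hand rest round over the lap as far as its stop, and let go of everything. Do not force or drop the lap on the pins, and leave the other things on the bench where they are.

Things in the scene. Friction and masses are not known exactly. Their poses are not given: they have to be found in the camera images.
- lap: The lap to fit, loose, flat on the bench, hub up, about 0.45 kg: bare aluminium disc 150 mm across, 10 mm thick, grey abrasive band on top. Four 10.5 mm through holes 45 mm from the centre on its +x, +y, -x, -y axes; a 14 mm bore through disc and hub. Underside recessed 1 mm within 56 mm of the centre. Origin: centre of the underside, z up. It and the plain lap may lie in either place.
- lap_hub (a point): About mid-height of the lap's hub, the place to grip: a knurled round hub 34 mm across that stands 30 mm above the disc. The point lies on the bore's axis, 26 mm above the underside, 14 mm below the hub's top; axes as the lap's.
- plain_lap: A smaller aluminium lap of another machine, loose on the bench, not to be used: 104 mm across, 12 mm thick, the same kind of hub (34 mm across, top 36 mm above the underside), centre bore but no drive holes. Origin: centre of the underside. Leave it.
- hone: The graver hone, fixed: grey box 190 mm (its x) by 290 mm (its y), 80 mm high, dial and switch on its -x front. Its drive plate, a round steel plate 140 mm across with its top 98 mm above the bench, is centred 50 mm to the -y side of the middle; the hand rest's post 85 mm to the +y side. Origin: centre of its underside.
- seat (a point): Centre of the drive plate's top face, on which the seated lap's underside lies; axes as the hone's. Round-tipped spindle here, 12 mm across, 26 mm tall. Four round-tipped pins, 8 mm across, 9 mm tall, 45 mm from the centre, 90 degrees apart. The plate stands at any angle, NOT measured by this point: see it or find it by feel. It takes about 0.7 N m to turn (stiff gear motor).
- spindle_tip (a point): Top of the spindle, 26 mm above the seat; axes as the hone's. A lap that rests on top of the pins has its rim 8 mm above the drive plate; turned until pins and holes agree (a quarter turn at most) it drops home. Load the pins lightly, 3 to 10 N: over 60 N on the pins or plate does damage.
- rest (a joint): Angle of the hand rest, a level steel bar (22 mm wide, 8 mm thick, 100 mm long) that swings about an upright post 135 mm from the spindle on the hone's +y side. 0: bar points to the hone's -x, clear of the lap. It grows anticlockwise from above to a stop at 1.571, bar pointing at the spindle 8 mm above a seated lap. About 0.1 N m moves it; it stays where left.
- rest_knob (a point): On the axis of the hand rest's upright black knob, a cylinder 14 mm across that stands 38 mm above the bar: 14 mm below the knob's top, 24 mm above the bar's top face, 55 mm from the post axis. Its -x axis points along the bar away from the post, z up. Moves with the bar.
- oil: Small brown bottle, 42 mm across, 115 mm tall, standing on the bench. Leave it.
- handpiece: Motor handpiece lying on a small black cradle, 50 by 180 mm, 50 mm high. Leave it.
- brick: Fire-clay soldering brick, 115 by 230 by 32 mm, with two finger rings on it. Leave it.
- bur_block: Wooden block with steel burs standing in it, 60 by 90 mm, 53 mm high. Leave it.
- doming_block: Steel cube of 50 mm with round hollows. Leave it.

How it is judged:
By the outcome, as a careful person would: the job done as asked, in the order asked, and still so for the second after the job is handed in, with the robot touching nothing.
It also fails if it takes over 61 s, if anything falls off the work surface, if the arm or the gripper's body presses on something with over 40 N, if the wrist force passes 120 N, or if a joint passes its speed limit or range.

ROBOT

A 6-joint arm with a two-finger parallel gripper is mounted at the origin on the work surface. World frame = base frame: x ahead of the robot, y to its left, z up, the work surface at z = 0. Lengths are in mm, angles in rad, forces in N, time in s.
With the tool pointing down it reaches from about 275 to 750 mm from the base axis. Payload 10.2 kg.
Tool frame: the origin (TCP) lies at the very end of the fingers, on their centre line; the grasp point (between the pads) lies 19 mm behind it; z points along the fingers, y is the line along which they close (so a half turn about z gives the same grasp; the last joint's range is limited). The gripper opens to 85 mm and grips with 20 to 120 N. Pads are 22 mm wide; open, the fingers measure 114 mm over their backs; the gripper's body (76 mm by 85 mm) begins 54 mm behind the grasp point. The pads swing forward as they close: fully open they stand 13 mm farther back than shut.
Start: joints at [0.9, 0.313, 1.498, -0, 1.331, -0.223], TCP at [227.329, 473.236, 231.294] pointing down, gripper open.
Joint ranges: [-2.94, 2.94], [-0.97, 2.17], [0.19, 2.56], [-1.23, 4.37], [0.02, 3.11], [-2.88, 2.88]. Speed limits (rad/s): [2.39, 2.39, 3.01, 3.14, 3.14, 3.14].

INTERFACE

Orientations are given as a unit quaternion [w, x, y, z].
In Python, from rig import * gives the robot as it stands. The module is installed in compiled form; this text tells all that it offers.
- The arm moves only by the shell command python3 -m crank 'ROWS' [FORCE]. ROWS is JSON, a list that holds one entry, the list of rows, each a list of 7 numbers: the shift along the tool's x, y, z in units of 25 mm (1.0 is 25 mm), then the turn, a rotation vector about the tool's x, y, z in units of 8 degrees (1.0 is 8 degrees), then the finger opening in mm, from 0 to 85.4. A call has exactly 8 rows; each row shifts and turns the commanded pose from where the row before left it, along the tool's axes as they then stand; what a row does not reach is not made up. A row lasts 1/10 s, in which the tool goes at most 50 mm and 8.59 degrees, less where a joint would pass 70% of its speed; a pose out of reach is approached as far as the arm can. A call is refused whole if a number of a shift passes 1 or a number of a turn 1, either way. A call with a gripper value outside its range is refused whole. The fingers move at their own pace and stop on an object; FORCE is the grip in N (left out, the last holds). Time passes only in rows, so rows that do not move let the fingers close, or fill a call up. It gives the time, the measured TCP pose, the force, the opening and the grip force at its end, in the units of the state.
- sense(): the state, without advancing time (a new reading comes with each control period).
- capture(name): name is "scene" or "top" or "wrist"; returns the picture (400x640x3 uint8, blue, green, red); there is no depth.
- camera_model(name): a dict with "fx", "fy", "cx", "cy" (pixels), "k1" (the pictures are not rectified: a ray, as slopes to the right and down, at radius r is drawn at 1 + k1 r^2 times it, then the intrinsics apply), "world_from_camera" (4x4, takes a point from camera to world coordinates); the wrist camera has in their place "T_tool_cam" (4x4, takes a point from camera to tool coordinates, whose origin is the TCP and whose axes are the flange's). Camera axes: x right, y up, looking along -z (the intrinsics and any distortion apply to the point x, -y, -z); pixel columns grow to the right and rows downward; lengths in mm; the calibration is good to about 2 mm. A picture is of the moment at which its call begins: read the wrist's pose just before it. camera_model takes no time and is no camera call.
- finish_job(): hands the job in; it is judged then, once.
The state is a dict: "time_s": time; "joints": joint angles; "dq": joint speeds; "tau": joint torques, N m; "eef_pos": TCP position; "ee_rot": TCP orientation; "force": force on the tool from outside, world axes, zero at the start; "wrist_torque": the same for the moment, N m; "grip_width": opening from 0.0 (shut) to 1.0 (fully open); "grip_force": force on a finger pad.
Only numpy, scipy, OpenCV 4.12 (cv2) and the standard library are available. Lean on these libraries where they do the work, as an engineer would, in place of code of your own. Each camera call takes 0.05 s, during which the arm holds its last target. There are 200 camera calls.

## Working session

There is one attempt and no reset: what is moved stays moved. The work goes in short steps, Python scripts to look and compute and a shell command to move; the robot and the scene stay as the last step left them, time stands still between calls to the robot, and variables do not carry over. Pictures are saved under pics/ and viewed, at most 10 in all, crops included, and the job is handed in when it is done.

```bash
mkdir -p pics; cat > h.py <<'E'
from rig import *
import numpy as np, cv2
from scipy.spatial.transform import Rotation as R
def q2R(q): return R.from_quat([q[1],q[2],q[3],q[0]]).as_matrix()
def grab(name,f):
    s=sense(); im=capture(name); cv2.imwrite('pics/%s.png'%f,im)
    m=camera_model(name)
    if name=='wrist':
        T=np.eye(4);T[:3,:3]=q2R(s['ee_rot']);T[:3,3]=s['eef_pos'];T=T@np.array(m['T_tool_cam'])
    else: T=np.array(m['world_from_camera'])
    np.savez('pics/%s.npz'%f,T=T,**{k:m[k] for k in('fx','fy','cx','cy','k1')})
    return im
def ray(f,u,v):
    m=np.load('pics/%s.npz'%f); x=(u-m['cx'])/m['fx'];y=(v-m['cy'])/m['fy']
    rd=np.hypot(x,y);r=rd
    for _ in range(30): r=rd/(1+m['k1']*r*r)
    s=r/rd if rd>0 else 1
    T=m['T'];return T[:3,3],T[:3,:3]@np.array([x*s,-y*s,-1])
def onz(f,u,v,z):
    o,d=ray(f,u,v);return o+d*(z-o[2])/d[2]
def proj(f,p):
    m=np.load('pics/%s.npz'%f);c=np.linalg.inv(m['T'])@np.append(p,1)
    x,y=c[0]/-c[2],-c[1]/-c[2];k=1+m['k1']*(x*x+y*y)
    return np.array([m['cx']+m['fx']*x*k,m['cy']+m['fy']*y*k])
E
python3 - <<'E'
from h import *
for n in('top','scene'):
    im=grab(n,n+'0'); print(n,np.load('pics/%s0.npz'%n)['T'].round(2).tolist(),camera_model(n)['fx'])
s=sense();print(s)
E
```

```text
top [[-0.02, 1.0, -0.08, 407.38], [-1.0, -0.03, -0.02, -27.12], [-0.03, 0.08, 1.0, 1304.75], [0.0, 0.0, 0.0, 1.0]] 424.1336239383176
scene [[-0.57, -0.49, 0.66, 1472.73], [0.82, -0.32, 0.47, 660.99], [-0.02, 0.81, 0.59, 963.28], [0.0, 0.0, 0.0, 1.0]] 473.0422931896893
{'time_s': 0.1, 'joints': array([ 8.99610210e-01,  3.13415492e-01,  1.49834393e+00,  1.57771885e-05,
        1.33101145e+00, -2.23402181e-01]), 'dq': array([-0.00011834, -0.0025993 , -0.00189567,  0.00036897,  0.00163712,
       -0.00132705]), 'tau': array([ 1.66383845e-03, -4.12906158e+01, -2.60142410e+01, -2.46992749e-04,
        3.07306240e-03, -6.44031942e-06]), 'eef_pos': array([227.17381069, 473.05515158, 230.78779977]), 'ee_rot': array([-2.61714972e-04,  2.22027915e-01,  9.75040131e-01, -5.27841300e-04]), 'force': array([ 0.65808448, -0.45639725, -0.07391745]), 'wrist_torque': array([-0.01835094, -0.05302281,  0.06787839]), 'grip_force': 0.0, 'grip_width': 1.0021875479786504}
```

View pics/top0.png

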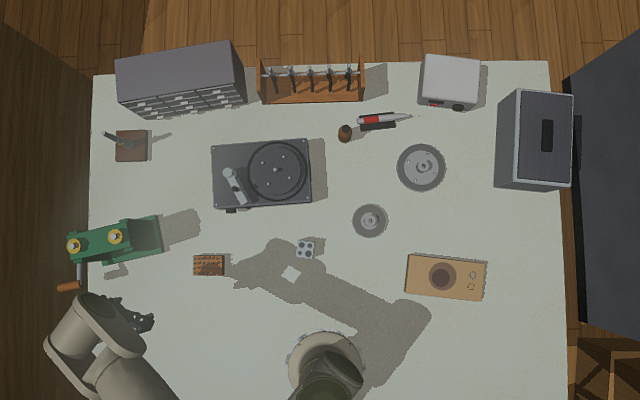

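View pics/scene0.png

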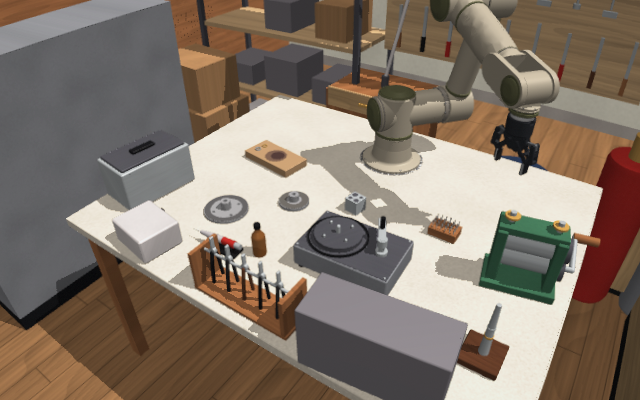

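The top view shows the four-hole lap at about (421,167), the plain lap at (370,221), the hone at (262,173) with its plate at (277,170), and the rest at about (235,185). I'll enlarge the lap and the hone.

```bash
python3 - <<'E'
from h import *
im=cv2.imread('pics/top0.png')
a=cv2.resize(im[125:225,200:330],None,fx=5,fy=5,interpolation=cv2.INTER_CUBIC)
b=cv2.resize(im[135:200,390:455],None,fx=5,fy=5,interpolation=cv2.INTER_CUBIC)
c=np.zeros((500,1000,3),np.uint8);c[:,:650]=a;c[:325,660:985]=b
cv2.imwrite('pics/c0.png',cv2.resize(c,(800,400),interpolation=cv2.INTER_AREA))
g=cv2.cvtColor(im,cv2.COLOR_BGR2GRAY)
for nm,(u,v),z in(('lap',(421,167),10),('plain',(370,221),12),('plate',(277,170),98)):
    print(nm,onz('top0',u,v,z).round(1))
# lap outer contour: dark vs bench
for nm,(u0,u1,v0,v1) in(('lap',(392,452,138,197)),('plain',(350,390,202,240))):
    sub=g[v0:v1,u0:u1]; m=(sub<165).astype(np.uint8)
    cs,_=cv2.findContours(m,0,1); c=max(cs,key=cv2.contourArea)
    print(nm,cv2.fitEllipse(c),u0,v0,g[v0,u0],onz('top0',u0+cv2.fitEllipse(c)[0][0],v0+cv2.fitEllipse(c)[0][1],5))
# plate ellipse
E
```

```text
lap [ 603.7 -313.3   10. ]
plain [ 441.6 -150.2   12. ]
plate [592.7 120.3  98. ]
lap ((31.543790817260742, 29.46109962463379), (61.08946228027344, 67.16448211669922), 98.51313781738281) 392 138 165 [ 602.77623345 -322.2601306     5.        ]
plain ((18.416868209838867, 17.294048309326172), (34.749420166015625, 40.32688903808594), 127.6570816040039) 350 202 163 [ 447.12831958 -146.22715045    5.        ]
```

View pics/c0.png

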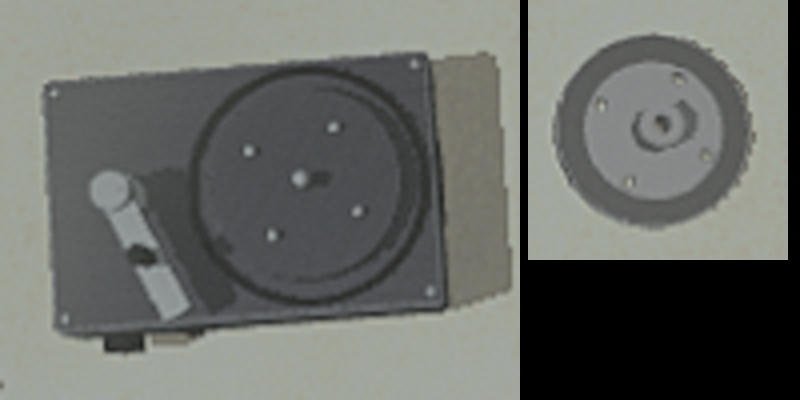

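The crop shows the plate pins at (249,151), (334,127), (358,211) and (272,234), and the spindle at (299,178). The rest post is at (110,190), the knob at (142,255) and the bar end at (178,312). The lap holes are at (602,105), (679,79), (705,156) and (629,182).

```bash
python3 - <<'E'
from h import *
A=lambda x,y,z:onz('top0',200+x/4,125+y/4,z)
B=lambda x,y,z:onz('top0',390+(x-528)/4,135+y/4,z)
def ang(P): 
    c=np.mean(P,0); return c.round(1),[np.degrees(np.arctan2(*(p-c)[1::-1])).round(1) for p in P],[np.linalg.norm(p-c).round(1) for p in P]
print('pins',ang([A(*p,107) for p in((249,151),(334,127),(358,211),(272,234))]))
print('spindle',A(299,178,124))
print('scr',[A(*p,80).round(1) for p in((54,92),(414,63),(430,291),(65,318))])
print('holes',ang([B(*p,10) for p in((602,105),(679,79),(705,156),(629,182))]))
print('hub',B(661,124,40))
print('post',A(110,190,124),'bar end',A(178,312,124),'knob',A(142,255,162))
T=np.array(camera_model('wrist')['T_tool_cam']);print(T.round(3).tolist(),camera_model('wrist')['fx'])
print(q2R(sense()['ee_rot']).round(3).tolist())
E
```

```text
pins (array([590.9, 122.7, 107. ]), [np.float64(59.8), np.float64(-30.8), np.float64(-120.6), np.float64(148.8)], [np.float64(44.9), np.float64(44.5), np.float64(45.2), np.float64(44.2)])
spindle [590.28911301 123.51825893 124.        ]
scr [array([667. , 311.1,  80. ]), array([680.1,  43.2,  80. ]), array([511.7,  34.9,  80. ]), array([498.8, 303. ,  80. ])]
holes (array([ 601.8, -314.6,   10. ]), [np.float64(62.1), np.float64(-28.4), np.float64(-118.3), np.float64(152.0)], [np.float64(44.3), np.float64(45.1), np.float64(43.9), np.float64(44.7)])
hub [ 601.97745638 -313.63444716   40.        ]
post [585.67793301 258.4601268  124.        ] bar end [497.69543781 210.42194204 124.        ] knob [534.45950897 227.28625295 162.        ]
[[-0.001, 0.961, 0.276, 70.337], [1.0, 0.001, 0.0, 0.505], [-0.0, 0.276, -0.961, -142.78], [0.0, 0.0, 0.0, 1.0]] 297.8174749525824
[[-0.901, 0.433, -0.001], [0.433, 0.901, -0.001], [0.0, -0.001, -1.0]]
```

```bash
python3 -m crank '[[[-0.96,-0.32,0,0,0,0,85],[-0.96,-0.32,0,0,0,0,85],[-0.96,-0.32,0,0,0,0,85],[-0.96,-0.32,0,0,0,0,85],[-0.96,-0.32,0,0,0,0,85],[-0.96,-0.32,0,0,0,0,85],[-0.96,-0.32,0,0,0,0,85],[-0.96,-0.32,0,0,0,0,85]]]' >/dev/null
python3 -m crank '[[[-0.96,-0.32,0,0,0,0,85],[-0.96,-0.32,0,0,0,0,85],[-0.96,-0.32,0,0,0,0,85],[-0.96,-0.32,0,0,0,0,85],[-0.96,-0.32,0,0,0,0,85],[-0.96,-0.32,0,0,0,0,85],[-0.96,-0.32,0,0,0,0,85],[-0.96,-0.32,0,0,0,0,85]]]' >/dev/null
python3 -m crank '[[[-0.96,-0.32,0,0,0,0,85],[-0.96,-0.32,0,0,0,0,85],[-0.96,-0.32,0,0,0,0,85],[-0.96,-0.32,0,0,0,0,85],[0,0,0,0,0,0,85],[0,0,0,0,0,0,85],[0,0,0,0,0,0,85],[0,0,0,0,0,0,85]]]'
python3 - <<'E'
from h import *
im=grab('wrist','w1');s=sense();print(s['time_s'],s['eef_pos'],s['joints'].round(2))
for p in([590.5,123.2,124],[537,232,162]): print(proj('w1',p))
cv2.imwrite('pics/w1b.png',im)
E
```

```text
time_s: 2.5
eef_pos: [590.2, 122.0, 231.5]
ee_rot: [-0.0, 0.222, 0.975, 0.0]
force: [-0.6, 0.2, 0.2]
grip_width: 0.993
grip_force: 0.0
2.55 [590.31298389 121.85948275 231.50998073] [ 0.01  0.49  1.25  0.    1.41 -1.11]
[322.98760155 191.63133126]
[436.37882225  68.54125874]
```

View pics/w1.png

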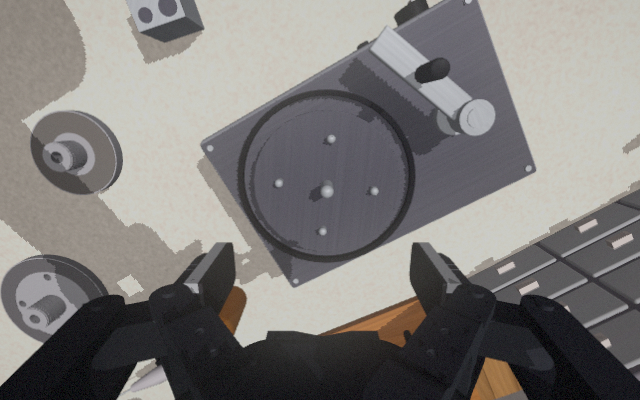

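Wrist view: the spindle is at (327,190) and the pins are at (332,139), (375,191), (322,231) and (279,184). The knob is at (432,69) and the post top at (478,117).

```bash
python3 - <<'E'
from h import *
g=cv2.imread('pics/w1b.png',0).astype(int)
def blob(u,v,r=7):
    w=g[v-r:v+r+1,u-r:u+r+1]; m=np.clip(w-140,0,None)
    ys,xs=np.mgrid[v-r:v+r+1,u-r:u+r+1]; return (xs*m).sum()/m.sum(),(ys*m).sum()/m.sum()
P=np.array([onz('w1',*blob(*p),106) for p in((332,139),(375,191),(322,231),(279,184))])
c=P.mean(0);print('c',c,[np.degrees(np.arctan2(*(p-c)[1::-1])).round(1) for p in P],np.linalg.norm(P-c,axis=1))
print('sp',onz('w1',*blob(327,190,8),123))
print('post',onz('w1',478,114,133),onz('w1',478,114,124),'knob',onz('w1',438,67,160),'barend',onz('w1',384,44,124), onz('w1',374,54,124),onz('w1',393,29,124))
E
```

```text
c [592.33020018 126.44759035 106.        ] [np.float64(149.4), np.float64(59.5), np.float64(-30.5), np.float64(-120.6)] [44.88076693 44.93172063 44.90704814 44.94618657]
sp [591.96983391 126.9438744  123.        ]
post [583.81623432 261.10056783 133.        ] [585.93574642 265.14173062 124.        ] knob [536.65590409 234.04857146 160.        ] barend [504.95118735 215.92491604 124.        ] [508.12401263 206.28419745 124.        ] [498.32779835 226.00409206 124.        ]
```

```bash
python3 -m crank '[[[-0.44,-0.86,0,0,0,0,85],[-0.44,-0.86,0,0,0,0,85],[-0.44,-0.86,0,0,0,0,85],[-0.44,-0.86,0,0,0,0,85],[-0.44,-0.86,0,0,0,0,85],[-0.44,-0.86,0,0,0,0,85],[-0.44,-0.86,0,0,0,0,85],[-0.44,-0.86,0,0,0,0,85]]]' >/dev/null
python3 -m crank '[[[-0.44,-0.86,0,0,0,0,85],[-0.44,-0.86,0,0,0,0,85],[-0.44,-0.86,0,0,0,0,85],[-0.44,-0.86,0,0,0,0,85],[-0.44,-0.86,0.55,0,0,0,85],[-0.44,-0.86,0.55,0,0,0,85],[-0.44,-0.86,0.55,0,0,0,85],[-0.44,-0.86,0.55,0,0,0,85]]]' >/dev/null
python3 -m crank '[[[-0.44,-0.86,0.55,0,0,0,85],[-0.44,-0.86,0.55,0,0,0,85],[0,0,0.55,0,0,0,85],[0,0,0,0,0,0,85],[0,0,0,0,0,0,85],[0,0,0,0,0,0,85],[0,0,0,0,0,0,85],[0,0,0,0,0,0,85]]]'
python3 - <<'E'
from h import *
im=grab('wrist','w2');s=sense();print(s['time_s'],s['eef_pos'],s['joints'].round(2),s['force'])
for p in([602,-314.6,10],[602,-314,40]): print(proj('w2',p))
E
```

```text
time_s: 4.95
eef_pos: [601.9, -313.1, 135.7]
ee_rot: [0.0, 0.222, 0.975, -0.0]
force: [-0.5, 0.2, 0.1]
grip_width: 0.996
grip_force: 0.0
5.0 [ 601.82068513 -313.1688644   135.54420154] [-0.65  0.73  1.09 -0.    1.32 -1.78] [-0.33979764  0.18468602  0.40403804]
[320.19902637 187.27461918]
[320.62143448 196.18563783]
```

View pics/w2.png

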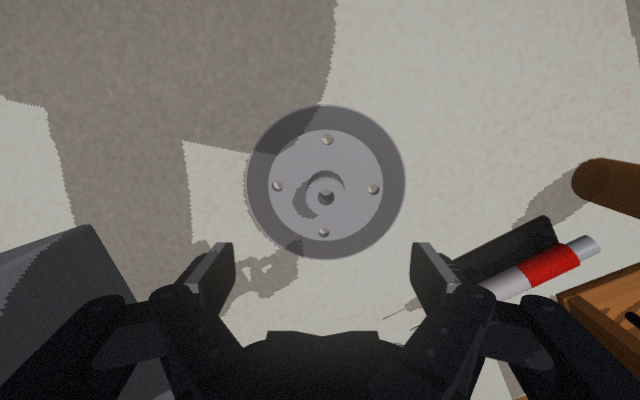

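The lap is centred below the tool. Its holes are at (328,140), (373,189), (323,232) and (277,186), and the bore is at (326,197).

```bash
python3 - <<'E'
from h import *
im=cv2.imread('pics/w2.png').astype(int)
u0,v0=325,186
hs=[]
for u,v in((328,140),(373,189),(323,232),(277,186)):
    w=im[v-9:v+10,u-9:u+10]; med=np.median(w.reshape(-1,3),0)
    d=np.abs(w-med).sum(2); m=(d>45).astype(np.uint8)
    n,l,st,ce=cv2.connectedComponentsWithStats(m); i=1+np.argmax(st[1:,4]); x,y,ww,hh,a=st[i]
    hs.append((u-9+x+(ww-1)/2,v-9+y+(hh-1)/2)); print(hs[-1],ww,hh,a)
P=np.array([onz('w2',*p,10) for p in hs])
c=P.mean(0);print('c',c,[np.degrees(np.arctan2(*(p-c)[1::-1])).round(1) for p in P],np.linalg.norm(P-c,axis=1))
g=cv2.cvtColor(im.astype(np.uint8),cv2.COLOR_BGR2GRAY)
print('bore',onz('w2',326,197,40))
R_=q2R(sense()['ee_rot']);print('tool delta of lap',R_.T@(c-sense()['eef_pos']))
E
```

```text
(np.float64(327.5), np.float64(139.0)) 12 11 88
(np.float64(373.5), np.float64(190.0)) 12 11 89
(np.float64(323.5), np.float64(233.0)) 12 9 73
(np.float64(277.0), np.float64(186.5)) 11 10 75
c [ 604.88380788 -310.63354368   10.        ] [np.float64(152.1), np.float64(62.1), np.float64(-27.8), np.float64(-117.7)] [45.40806954 45.0346749  45.27981906 45.1031232 ]
bore [ 604.58746321 -310.25613784   40.        ]
tool delta of lap [ -1.57866032   3.62905549 125.5447924 ]
```

```bash
python3 -m crank '[[[-0.06,0.13,0.9,0,0,0,85],[0,0,0.9,0,0,0,85],[0,0,0.9,0,0,0,85],[0,0,0.9,0,0,0,85],[0,0,0.8,0,0,0,70],[0,0,0.35,0,0,0,60],[0,0,0.18,0,0,0,50],[0,0,0,0,0,0,45]]]' 40
python3 -m crank '[[[0,0,0,0,0,0,42],[0,0,0,0,0,0,40],[0,0,0,0,0,0,38],[0,0,0,0,0,0,36],[0,0,0,0,0,0,34],[0,0,0,0,0,0,30],[0,0,0,0,0,0,28],[0,0,0,0,0,0,28]]]'
```

```text
time_s: 5.8
eef_pos: [604.5, -311.2, 12.1]
ee_rot: [0.0, 0.222, 0.975, -0.0]
force: [0.4, -0.8, -0.1]
grip_width: 0.527
grip_force: 0.0
time_s: 6.6
eef_pos: [604.5, -311.2, 12.2]
ee_rot: [0.0, 0.222, 0.975, -0.0]
force: [-0.7, 0.2, 3.7]
grip_width: 0.374
grip_force: 40.9
```

```bash
python3 -m crank '[[[0,0,-0.2,0,0,0,28],[0,0,-0.6,0,0,0,28],[0,0,-1,0,0,0,28],[0,0,-1,0,0,0,28],[0,0,-1,0,0,0,28],[0,0,-1,0,0,0,28],[0,0,-1,0,0,0,28],[0,0,-0.4,0,0,0,28]]]'
python3 -m crank '[[[0,0,0,0,0,0,28],[0,0,0,0,0,0,28],[0,0,0,0,0,0,28],[0,0,0,0,0,0,28],[0,0,0,0,0,0,28],[0,0,0,0,0,0,28],[0,0,0,0,0,0,28],[0,0,0,0,0,0,28]]]'
python3 - <<'E'
from h import *
im=grab('wrist','w3');s=sense();print(s['time_s'],s['eef_pos'],s['joints'].round(2),s['force'],s['wrist_torque'])
E
```

```text
time_s: 7.4
eef_pos: [605.0, -311.5, 170.2]
ee_rot: [0.002, 0.222, 0.975, -0.001]
force: [-0.7, -0.0, -3.8]
grip_width: 0.371
grip_force: 40.4
time_s: 8.2
eef_pos: [604.4, -311.1, 166.8]
ee_rot: [-0.0, 0.222, 0.975, 0.0]
force: [-0.2, -0.4, -4.0]
grip_width: 0.377
grip_force: 40.3
8.25 [ 604.41417571 -311.12297417  166.81877757] [-0.65  0.71  1.05 -0.    1.38 -1.77] [ 0.06474485  1.25214316 -4.67536531] [ 0.0076174   0.0173475  -0.06723861]
```

View pics/w3.png

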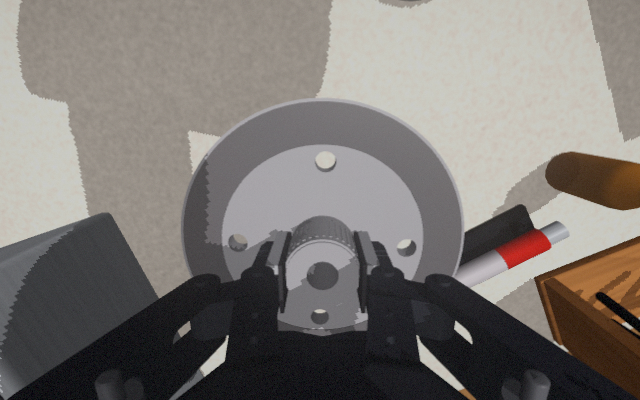

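The lap is held level. Its holes are at (325,160), (407,246), (320,317) and (237,242), and the bore is at (322,276), midway between the fingers.

```bash
python3 - <<'E'
from h import *
m=np.load('pics/w3.npz');T=m['T']@np.linalg.inv(np.array(camera_model('wrist')['T_tool_cam']))
zd=T[2,3]-2.2
hs=[(325.5,160),(407,246),(320,317),(237,242)]
P=np.array([onz('w3',*p,zd) for p in hs]);c=P.mean(0)
print('lap c world(w)',c,[np.degrees(np.arctan2(*(p-c)[1::-1])).round(1) for p in P],np.linalg.norm(P-c,axis=1))
print('tool',T[:3,:3].T@(c-T[:3,3]),'bore',T[:3,:3].T@(onz('w3',322,276,zd+30)-T[:3,3]))
# rim ellipse sanity
E
```

```text
lap c world(w) [ 604.13195546 -310.34476571  164.5543142 ] [np.float64(152.4), np.float64(63.1), np.float64(-27.4), np.float64(-117.5)] [45.32581965 45.19171435 45.75292868 45.39324966]
tool [0.55731588 0.59401778 2.20003296] bore [ -0.10395831   0.4133398  -27.80000752]
```

```bash
python3 -m crank '[[[0.2,0.4,0,0,0,0,28],[0.4,0.777,0,0,0,0,28],[0.4,0.777,0,0,0,0,28],[0.4,0.777,0,0,0,0,28],[0.4,0.777,0,0,0,0,28],[0.4,0.777,0,0,0,0,28],[0.4,0.777,0,0,0,0,28],[0.4,0.777,0,0,0,0,28]]]'>/dev/null
python3 -m crank '[[[0.4,0.777,0,0,0,0,28],[0.4,0.777,0,0,0,0,28],[0.4,0.777,0,0,0,0,28],[0.4,0.777,0,0,0,0,28],[0.4,0.777,0,0,0,0,28],[0.4,0.777,0,0,0,0,28],[0.4,0.777,0,0,0,0,28],[0.4,0.777,0,0,0,0,28]]]'>/dev/null
python3 -m crank '[[[0.4,0.777,0,0,0,0,28],[0.4,0.777,0,0,0,0,28],[0.4,0.777,0,0,0,0,28],[0.4,0.777,0,0,0,0,28],[0.22,0.38,0,0,0,0.35,28],[0,0,0,0,0,0,28],[0,0,0,0,0,0,28],[0,0,0,0,0,0,28]]]'
python3 - <<'E'
from h import *
grab('wrist','w4');s=sense();print(s['time_s'],s['eef_pos'],s['joints'].round(2),s['force'],s['wrist_torque'],(q2R(s['ee_rot'])).round(3).tolist(), s['grip_force'])
E
```

```text
time_s: 10.65
eef_pos: [591.9, 125.4, 166.9]
ee_rot: [0.0, 0.246, 0.969, -0.0]
force: [-0.9, -0.7, -4.8]
grip_width: 0.377
grip_force: 40.4
10.7 [591.92741437 125.30729979 166.84453319] [ 0.02  0.54  1.33 -0.    1.27 -1.06] [ 0.19716852 -0.95642306 -4.45886695] [-0.02522537 -0.01445348  0.01502433] [[-0.879, 0.477, 0.0], [0.477, 0.879, -0.0], [-0.0, -0.0, -1.0]] 40.37298694252968
```

```bash
python3 -m crank '[[[0.012,0.023,0.3,0,0,0,28],[0,0,0.4,0,0,0,28],[0,0,0.3,0,0,0,28],[0,0,0.1,0,0,0,28],[0,0,0,0,0,0,28],[0,0,0,0,0,0,28],[0,0,0,0,0,0,28],[0,0,0,0,0,0,28]]]' 26
python3 -m crank '[[[0,0,0.06,0,0,0,28],[0,0,0.06,0,0,0,28],[0,0,0.06,0,0,0,28],[0,0,0.06,0,0,0,28],[0,0,0,0,0,0,28],[0,0,0,0,0,0,28],[0,0,0,0,0,0,28],[0,0,0,0,0,0,28]]]'
```

```text
time_s: 11.5
eef_pos: [592.0, 126.6, 139.6]
ee_rot: [0.0, 0.246, 0.969, 0.0]
force: [-0.2, -0.6, -4.9]
grip_width: 0.373
grip_force: 40.4
time_s: 12.3
eef_pos: [591.9, 126.6, 133.4]
ee_rot: [0.0, 0.246, 0.969, 0.0]
force: [-0.5, -0.6, -4.4]
grip_width: 0.374
grip_force: 40.4
```

```bash
python3 -m crank '[[[0,0,0.05,0,0,0,27],[0,0,0.05,0,0,0,27],[0,0,0.05,0,0,0,27],[0,0,0.05,0,0,0,27],[0,0,0,0,0,0,27],[0,0,0,0,0,0,27],[0,0,0,0,0,0,27],[0,0,0,0,0,0,27]]]' 26
python3 -m crank '[[[0,0,0.05,0,0,0,27],[0,0,0.05,0,0,0,27],[0,0,0.05,0,0,0,27],[0,0,0.05,0,0,0,27],[0,0,0,0,0,0,27],[0,0,0,0,0,0,27],[0,0,0,0,0,0,27],[0,0,0,0,0,0,27]]]'
python3 - <<'E'
from h import *
s=sense();print(s['force'],s['wrist_torque'])
E
```

```text
time_s: 13.1
eef_pos: [592.2, 126.2, 128.3]
ee_rot: [0.0, 0.246, 0.969, -0.0]
force: [3.4, -4.7, -3.6]
grip_width: 0.372
grip_force: 40.6
time_s: 13.9
eef_pos: [592.3, 126.1, 123.5]
ee_rot: [0.001, 0.246, 0.969, -0.0]
force: [2.3, -4.9, -3.0]
grip_width: 0.376
grip_force: 40.7
[ 2.31083074 -4.86778834 -2.97053303] [-0.9249948  -0.49651789  0.03086141]
```

```bash
python3 -m crank '[[[-0.02,-0.012,0.05,0,0,0,27],[0,0,0.05,0,0,0,27],[0,0,0.05,0,0,0,27],[0,0,0.03,0,0,0,27],[0,0,0,0,0,0,27],[0,0,0,0,0,0,27],[0,0,0,0,0,0,27],[0,0,0,0,0,0,27]]]'
python3 -m crank '[[[0,0,0.02,0,0,0,27],[0,0,0.02,0,0,0,27],[0,0,0.02,0,0,0,27],[0,0,0,0,0,0,27],[0,0,0,0,0,0,27],[0,0,0,0,0,0,27],[0,0,0,0,0,0,27],[0,0,0,0,0,0,27]]]'
python3 - <<'E'
from h import *
s=sense();print(s['force'],s['wrist_torque'])
E
```

```text
time_s: 14.7
eef_pos: [592.3, 126.0, 118.7]
ee_rot: [0.0, 0.246, 0.969, -0.0]
force: [2.8, -4.5, -3.7]
grip_width: 0.376
grip_force: 40.5
time_s: 15.5
eef_pos: [592.3, 126.0, 117.3]
ee_rot: [0.0, 0.246, 0.969, -0.0]
force: [2.0, -4.5, -1.7]
grip_width: 0.375
grip_force: 40.6
[ 1.9999886  -4.48198967 -1.73220064] [-0.8200521  -0.39154174  0.02015419]
```

```bash
python3 -m crank '[[[-0.02,-0.012,0.02,0,0,0,27],[0,0,0.02,0,0,0,27],[0,0,0,0,0,0,27],[0,0,0,0,0,0,27],[0,0,0,0,0,0,27],[0,0,0,0,0,0,27],[0,0,0,0,0,0,27],[0,0,0,0,0,0,27]]]'
python3 - <<'E'
from h import *
s=sense();print(s['force'],s['wrist_torque'])
E
```

```text
time_s: 16.3
eef_pos: [592.3, 125.8, 116.2]
ee_rot: [-0.0, 0.246, 0.969, 0.0]
force: [0.3, 0.0, -4.3]
grip_width: 0.375
grip_force: 40.4
[ 0.34114194  0.00797983 -4.33838617] [ 0.01253502 -0.02762379  0.00167233]
```

```bash
python3 -m crank '[[[0,0,0.03,0,0,0,27],[0,0,0.03,0,0,0,27],[0,0,0.03,0,0,0,27],[0,0,0,0,0,0,27],[0,0,0,0,0,0,27],[0,0,0,0,0,0,27],[0,0,0,0,0,0,27],[0,0,0,0,0,0,27]]]'
python3 - <<'E'
from h import *
s=sense();print(s['force'],s['wrist_torque'])
E
```

```text
time_s: 17.1
eef_pos: [592.5, 125.6, 114.1]
ee_rot: [0.0, 0.246, 0.969, 0.0]
force: [-0.7, -0.5, -3.6]
grip_width: 0.375
grip_force: 40.4
[-0.69132239 -0.51619634 -3.63983095] [-0.01631286  0.01894269 -0.02753416]
```

```bash
python3 -m crank '[[[0,0,0.03,0,0,0,27],[0,0,0.03,0,0,0,27],[0,0,0.02,0,0,0,27],[0,0,0,0,0,0,27],[0,0,0,0,0,0,27],[0,0,0,0,0,0,27],[0,0,0,0,0,0,27],[0,0,0,0,0,0,27]]]'
python3 -m crank '[[[0,0,0.02,0,0,0,27],[0,0,0.02,0,0,0,27],[0,0,0.02,0,0,0,27],[0,0,0.02,0,0,0,27],[0,0,0,0,0,0,27],[0,0,0,0,0,0,27],[0,0,0,0,0,0,27],[0,0,0,0,0,0,27]]]'
python3 - <<'E'
from h import *
s=sense();print(s['force'],s['wrist_torque'])
E
```

```text
time_s: 17.9
eef_pos: [592.5, 125.6, 112.1]
ee_rot: [-0.0, 0.246, 0.969, -0.0]
force: [0.0, 0.6, -4.8]
grip_width: 0.377
grip_force: 40.4
time_s: 18.7
eef_pos: [592.5, 125.6, 110.1]
ee_rot: [0.0, 0.246, 0.969, 0.0]
force: [-0.4, 0.5, -2.0]
grip_width: 0.373
grip_force: 40.5
[-0.37348001  0.49949619 -2.01492062] [-0.00320816  0.15021409  0.05327506]
```

```bash
python3 -m crank '[[[0,0,0.02,0,0,0,27],[0,0,0,0,0,0,27],[0,0,0,0,0,0,27],[0,0,0,0,0,0,27],[0,0,0,0,0,0,27],[0,0,0,0,0,0,27],[0,0,0,0,0,0,27],[0,0,0,0,0,0,27]]]'
python3 - <<'E'
from h import *
s=sense();print(s['force'],s['wrist_torque'])
E
```

```text
time_s: 19.5
eef_pos: [592.5, 125.6, 110.1]
ee_rot: [0.0, 0.246, 0.969, -0.0]
force: [-5.1, -0.1, 5.4]
grip_width: 0.37
grip_force: 41.3
[-5.14265621 -0.08137989  5.44405597] [-0.04704221  0.72296374 -0.00868346]
```

```bash
python3 -m crank '[[[0,0,0,0,0,0,36],[0,0,0,0,0,0,42],[0,0,0,0,0,0,50],[0,0,0,0,0,0,55],[0,0,0,0,0,0,55],[0,0,-0.5,0,0,0,55],[0,0,-1,0,0,0,55],[0,0,-1,0,0,0,55]]]'
python3 -m crank '[[[0,0,-1,0,0,0,70],[0,0,-1,0,0,0,85],[0,0,-0.5,0,0,0,85],[0,0,0,0,0,0,85],[0,0,0,0,0,0,85],[0,0,0,0,0,0,85],[0,0,0,0,0,0,85],[0,0,0,0,0,0,85]]]'
python3 - <<'E'
from h import *
grab('wrist','w5');s=sense();print(s['time_s'],s['eef_pos'],s['force'])
E
```

```text
time_s: 20.3
eef_pos: [592.5, 125.6, 173.6]
ee_rot: [0.0, 0.246, 0.969, 0.0]
force: [1.0, -0.0, 0.8]
grip_width: 0.646
grip_force: 0.0
time_s: 21.1
eef_pos: [592.4, 125.6, 233.9]
ee_rot: [-0.001, 0.246, 0.969, -0.0]
force: [-0.6, 0.4, -0.4]
grip_width: 0.991
grip_force: 0.0
21.15 [592.41096173 125.59926508 234.05142665] [-0.07099871  0.40243735  0.30578763]
```

View pics/w5.png

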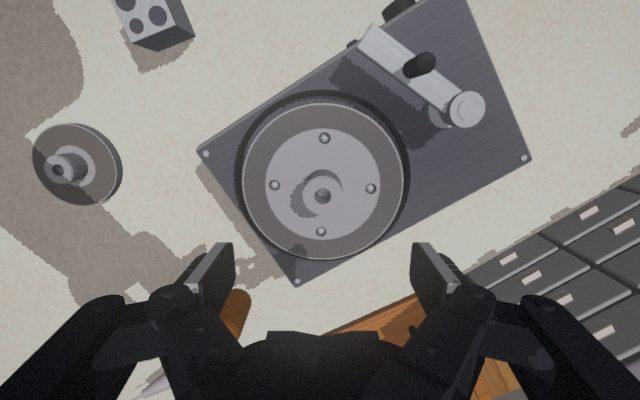

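All four pins show in the lap's holes, at (325,138), (371,188), (321,231) and (274,185), and the lap sits flat. The knob runs from (410,72) up to (426,62). Next I'll turn the tool so that its fingers close along the knob's path.

```bash
python3 -m crank '[[[0,0,0,0,0,0.96,60],[0,0,0,0,0,0.96,60],[0,0,0,0,0,0.96,60],[0,0,0,0,0,0.96,60],[0,0,0,0,0,0.96,60],[0,0,0,0,0,0.96,60],[0,0,0,0,0,0.96,60],[0,0,0,0,0,0.96,60]]]' >/dev/null
python3 -m crank '[[[0,0,0,0,0,0.96,60],[0,0,0,0,0,0.96,50],[0,0,0,0,0,0.96,50],[0,0,0,0,0,0.96,45],[0,0,0,0,0,0.96,45],[0,0,0,0,0,0.96,40],[0,0,0,0,0,0.96,40],[0,0,0,0,0,0.96,40]]]'
python3 - <<'E'
from h import *
s=sense();Rt=q2R(s['ee_rot']);p=s['eef_pos'];print(s['joints'].round(2),Rt.round(3).tolist())
print('post',onz('w5',470,107,133))
print('knob base/top',onz('w5',410,74,124),onz('w5',427,60,162),onz('w5',418,67,143))
for f in('w1','w5'): print(proj(f,[537.4,234.4,124]),proj(f,[537.4,234.4,162]),proj(f,[585.9,260.4,124]))
print('move',Rt.T@(np.array([537.2,234.3,190])-p)/25)
E
```

```text
time_s: 22.75
eef_pos: [592.5, 125.6, 234.4]
ee_rot: [-0.0, 0.97, 0.245, -0.0]
force: [-0.7, 0.2, -0.4]
grip_width: 0.469
grip_force: 0.0
[ 0.02  0.49  1.23 -0.    1.42  1.09] [[0.88, 0.475, -0.0], [0.475, -0.88, -0.0], [-0.0, -0.0, -1.0]]
post [585.34408134 262.25323607 133.        ]
knob base/top [540.98133566 233.19295404 124.        ] [536.87844585 235.61389754 162.        ] [538.63381839 234.72227581 143.        ]
[421.57802917  73.79447867] [440.01084434  67.4450961 ] [472.39396808 116.55695106]
[409.55658243  68.94704306] [425.62493834  61.68504086] [462.85704502 108.79479691]
move [ 0.11869272 -4.87593791  1.77520336]
```

```bash
python3 -m crank '[[[0.14,-0.97,0,0,0,0,40],[0,-0.97,0,0,0,0,40],[0,-0.97,0,0,0,0,40],[0,-0.97,0,0,0,0,40],[0,-0.97,0.3,0,0,0,40],[0,0,0.7,0,0,0,40],[0,0,0.4,0,0,0,40],[0,0,0,0,0,0,40]]]'
python3 - <<'E'
from h import *
grab('wrist','w6');s=sense();print(s['joints'].round(2),s['eef_pos'],s['force'])
for z in(124,162): print(proj('w6',[537.6,234.5,z]))
E
```

```text
time_s: 23.55
eef_pos: [537.0, 233.3, 198.0]
ee_rot: [-0.0, 0.969, 0.247, -0.001]
force: [-0.0, -0.4, 0.4]
grip_width: 0.466
grip_force: 0.0
[ 0.21  0.47  1.35 -0.    1.32  1.28] [537.49965494 233.2661438  199.19588847] [-0.07312203 -0.56343508  0.90019297]
[321.79967208 202.22314438]
[321.65857918 220.45327984]
```

View pics/w6.png

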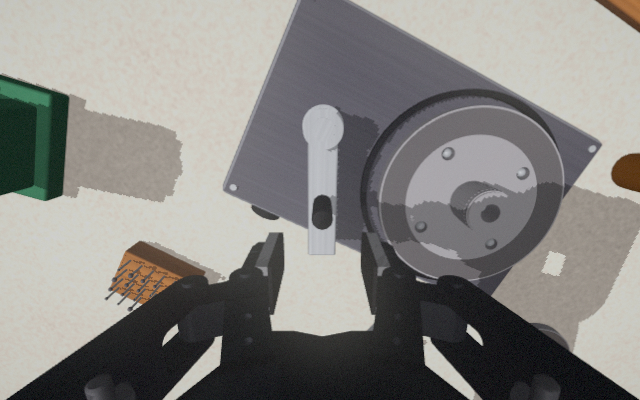

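The knob is at (322,210), centred between the fingers. I'll go down over it and close to a loose cage.

```bash
python3 -m crank '[[[0,0.01,0.7,0,0,0,40],[0,0,0.9,0,0,0,40],[0,0,0.7,0,0,0,40],[0,0,0.4,0,0,0,34],[0,0,0,0,0,0,28],[0,0,0,0,0,0,22],[0,0,0,0,0,0,20],[0,0,0,0,0,0,20]]]' 20
python3 - <<'E'
from h import *
s=sense();p=s['eef_pos'];Rt=q2R(s['ee_rot']);print(s['joints'].round(2),p,s['force'])
c=np.array([585.9,260.4]);yaw0=np.degrees(np.arctan2(Rt[1,1],Rt[0,1]));r=p[:2]-c;print('r',np.hypot(*r),'ang',np.degrees(np.arctan2(r[1],r[0])),'tool y',yaw0)
# constant arc: rows of 8 deg, translate in tool axes then turn
a0=np.arctan2(r[1],r[0]);
for d in(4,8): 
    q=c+np.hypot(*r)*np.array([np.cos(a0+np.radians(d)),np.sin(a0+np.radians(d))]);dv=np.append(q-p[:2],0);print(d,Rt.T@dv/25)
E
```

```text
time_s: 24.4
eef_pos: [537.9, 233.5, 132.9]
ee_rot: [0.0, 0.969, 0.248, 0.001]
force: [-0.1, -0.3, 0.0]
grip_width: 0.236
grip_force: 0.0
[0.21 0.53 1.44 0.   1.17 1.28] [537.91580653 233.51300802 132.88376031] [-0.0851723  -0.287678    0.00204016]
r 55.003574072260975 ang -150.73677391346934 tool y -61.339539865161875
4 [6.97361137e-03 1.53409329e-01 6.94554040e-05]
8 [2.46315206e-02 3.05958499e-01 1.52948852e-04]
```

```bash
python3 -m crank '[[[0.006,0.153,0,0,0,-0.5,20],[0.006,0.153,0,0,0,-0.5,20],[0.006,0.153,0,0,0,-0.5,20],[0.006,0.153,0,0,0,-0.5,20],[0.006,0.153,0,0,0,-0.5,20],[0.006,0.153,0,0,0,-0.5,20],[0.006,0.153,0,0,0,-0.5,20],[0.006,0.153,0,0,0,-0.5,20]]]'
python3 -m crank '[[[0.006,0.153,0,0,0,-0.5,20],[0.006,0.153,0,0,0,-0.5,20],[0.006,0.153,0,0,0,-0.5,20],[0.006,0.153,0,0,0,-0.5,20],[0.006,0.153,0,0,0,-0.5,20],[0.006,0.153,0,0,0,-0.5,20],[0,0,0,0,0,0,20],[0,0,0,0,0,0,20]]]'
cat > st.py <<'E'
from h import *
s=sense();p=s['eef_pos'];Rt=q2R(s['ee_rot']);r=p[:2]-np.array([585.9,260.4])
print('F tool',(Rt.T@s['force']).round(1),'r',np.hypot(*r),'ang',np.degrees(np.arctan2(r[1],r[0]))%360,'tool y',np.degrees(np.arctan2(Rt[1,1],Rt[0,1])),s['joints'].round(2))
E
python3 st.py
```

```text
time_s: 25.2
eef_pos: [558.7, 212.2, 132.6]
ee_rot: [-0.0, 0.862, 0.506, -0.0]
force: [-4.2, 0.7, 2.3]
grip_width: 0.234
grip_force: 1.3
time_s: 26.0
eef_pos: [580.8, 205.4, 132.3]
ee_rot: [0.0, 0.74, 0.673, 0.0]
force: [-0.1, 0.5, -0.7]
grip_width: 0.234
grip_force: 0.0
F tool [ 0.4 -0.1  0.7] r 55.23344777636815 ang 264.6687452750531 tool y -5.443375780516552 [0.15 0.6  1.33 0.   1.21 0.24]
```

```bash
python3 -m crank '[[[0.002,0.077,0,0,0,-0.25,20],[0.002,0.077,0,0,0,-0.25,20],[0.002,0.077,0,0,0,-0.25,20],[0.002,0.077,0,0,0,-0.25,20],[0,0,0,0,0,0,20],[0,0,0,0,0,0,20],[0,0,0,0,0,0,20],[0,0,0,0,0,0,20]]]';python3 st.py
python3 -m crank '[[[0,0.04,0,0,0,0,20],[0,0.02,0,0,0,0,20],[0,0,0,0,0,0,20],[0,0,0,0,0,0,20],[0,0,0,0,0,0,20],[0,0,0,0,0,0,20],[0,0,0,0,0,0,20],[0,0,0,0,0,0,20]]]';python3 st.py
```

```text
time_s: 26.8
eef_pos: [588.3, 205.3, 132.1]
ee_rot: [-0.0, 0.691, 0.723, 0.0]
force: [-2.0, 0.1, 0.9]
grip_width: 0.234
grip_force: 0.5
F tool [ 0.2 -2.  -0.9] r 55.15160459230472 ang 272.5118020700887 tool y 2.6247965934469484 [0.15 0.61 1.31 0.   1.22 0.1 ]
time_s: 27.6
eef_pos: [589.9, 205.3, 132.0]
ee_rot: [0.0, 0.691, 0.723, 0.0]
force: [-0.8, -1.0, 1.8]
grip_width: 0.235
grip_force: 0.5
F tool [-1.  -0.9 -1.8] r 55.247438553630516 ang 274.15898940733774 tool y 2.6601222072203567 [0.15 0.62 1.3  0.   1.22 0.1 ]
```

Not at the stop yet, so I'll keep going in small steps.

```bash
for i in 1; do python3 -m crank '[[[0,0.04,0,0,0,0,20],[0,0.02,0,0,0,0,20],[0,0,0,0,0,0,20],[0,0,0,0,0,0,20],[0,0,0,0,0,0,20],[0,0,0,0,0,0,20],[0,0,0,0,0,0,20],[0,0,0,0,0,0,20]]]' >/dev/null;python3 st.py
python3 -m crank '[[[0,0.04,0,0,0,0,20],[0,0.02,0,0,0,0,20],[0,0,0,0,0,0,20],[0,0,0,0,0,0,20],[0,0,0,0,0,0,20],[0,0,0,0,0,0,20],[0,0,0,0,0,0,20],[0,0,0,0,0,0,20]]]' >/dev/null;python3 st.py; done
```

```text
F tool [ 0.1 -2.   0.7] r 55.24530663991543 ang 275.6825384691313 tool y 2.665198581286149 [0.15 0.62 1.3  0.   1.22 0.1 ]
F tool [-2.1 -6.6 -1.7] r 55.35546419126124 ang 276.41560564758134 tool y 2.671122189541114 [ 0.15  0.62  1.29 -0.    1.23  0.1 ]
```

```bash
python3 -m crank '[[[0,0.04,0,0,0,0,20],[0,0,0,0,0,0,20],[0,0,0,0,0,0,20],[0,0,0,0,0,0,20],[0,0,0,0,0,0,20],[0,0,0,0,0,0,20],[0,0,0,0,0,0,20],[0,0,0,0,0,0,20]]]' >/dev/null;python3 st.py
```

```text
F tool [ -2.1 -12.   -3.7] r 55.35965656414157 ang 276.5207670228575 tool y 2.6846105523884933 [ 0.15  0.62  1.29 -0.    1.23  0.1 ]
```

```bash
python3 -m crank '[[[0,-0.06,0,0,0,0,22],[0,-0.06,0,0,0,0,28],[0,0,0,0,0,0,36],[0,0,0,0,0,0,40],[0,0,0,0,0,0,40],[0,0,-0.5,0,0,0,40],[0,0,-1,0,0,0,40],[0,0,-1,0,0,0,40]]]'
python3 -m crank '[[[0,0,-1,0,0,0,40],[0,0,-1,0,0,0,40],[0,0,-1,0,0,0,40],[-0.5,0,0,0,0,0,40],[-1,0,0,0,0,0,40],[-1,0,0,0,0,0,40],[0,0,0,0,0,0,40],[0,0,0,0,0,0,40]]]'
python3 - <<'E'
from h import *
a=grab('wrist','w7');t=grab('top','t7');s=sense();print(s['time_s'],s['eef_pos'],s['force'])
b=cv2.resize(t[125:225,200:330],(520,400),interpolation=cv2.INTER_CUBIC)
o=np.zeros((600,800,3),np.uint8);o[:312,:500]=cv2.resize(a,(500,312));o[312:,:374]=cv2.resize(b,(374,288));o[312:512,400:720]=cv2.resize(t,(320,200))
cv2.imwrite('pics/f7.png',o)
E
```

```text
time_s: 30.8
eef_pos: [590.9, 205.4, 196.1]
ee_rot: [0.0, 0.69, 0.723, 0.0]
force: [-0.3, -0.1, 0.1]
grip_width: 0.469
grip_force: 0.0
time_s: 31.6
eef_pos: [593.7, 142.5, 269.6]
ee_rot: [-0.0, 0.691, 0.723, 0.0]
force: [-0.1, 0.7, 0.5]
grip_width: 0.469
grip_force: 0.0
31.7 [593.65617267 143.40756692 269.49631694] [-0.06282507  0.52798694 -1.08694602]
```

View pics/f7.png

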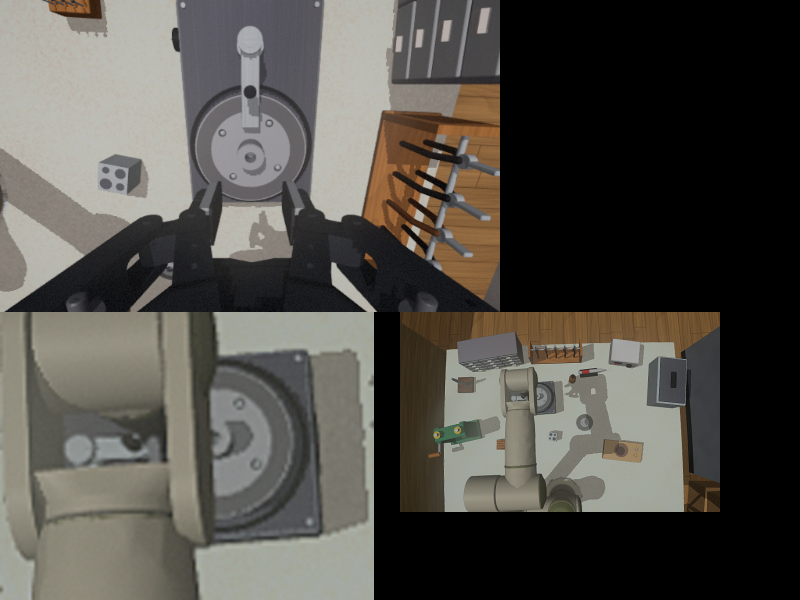

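The wrist view shows the bar running from the post (250,38) to (250,125), pointing straight at the spindle (250,157). The pins show in all four holes, the other things are undisturbed, and the gripper is clear at z 270.

```bash
python3 -c "
from rig import *
print(finish_job())"
```

```text
the job is handed in; nothing more can be done
None
```

The lap is seated flat on the drive plate with all four pins in its holes, the hand rest is swung round to its stop, and the job was handed in at about 32 s with the gripper open and clear.

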